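# Feed a sample rack into the analyser's loading lane

## Task

Straighten the yellow rack of red-capped sample tubes on its grey loading plate and push it with the fingers down the lane between the two blue guide rails until it is fully home, flush against the black stop; then press the green start button fully down. Neither the rack nor the robot may touch either rail at any time, the rack is only pushed, never lifted or tipped, and the tubes and caps must not be touched. Do not press the button before the rack is home, and leave all the other things on the bench where they are.

Things in the scene. Friction and masses are not known exactly. Their poses are not given: they have to be found in the camera images.
- lane_floor (a point): on the grey lane floor's top (8 mm above the bench), on the lane's centre line; x axis = the way in (roughly the robot's left), y = the lane's left (roughly toward the robot), z up. In this frame, mm: open apron without rails x -230 to -40, 190 wide; between rails x -40 to 165; stop face at x 170. Floor beyond the apron 150 wide. All fixed
- stop (a point): centre of the black rubber stop's face, 100 mm wide, 2 to 36 mm above the lane floor, axes as lane_floor; it is on the front of the white reader head, 90 long x 130 wide, top 50 mm above the lane floor
- rack_mid (a point): centre of the yellow rack's body, a smooth solid block 100 long (x) x 90 wide (y) x 40 mm high, 20 mm above its underside; 0.23 to 0.46 kg, slides on the lane floor. x axis points to its front (goes in first), y to its left. Starts on the apron, askew and off centre, short of the rails. Fully home: centre at x 120 mm in the lane_floor frame
- rack: the whole yellow rack with its tubes; origin under its centre, axes as rack_mid
- tubes: the nine red-capped tubes fixed in the rack, not to be touched: 17 mm across, tops 62 mm above the rack's underside; 3 x 3, centres at rack x -14, 12, 36 and y -28, 0, 28 mm. Origin under the rack's centre. So the top of the rack is bare for 27 mm at its rear edge
- rail_left: blue guide rail on the lane's left, 205 long x 10 wide x 14 mm high; origin under its centre, on the lane's floor, x along the lane. Its inner face is 54 mm from the lane's centre line, so the rails are 108 mm apart
- rail_right: blue guide rail on the lane's right, the same size, mirrored
- start_top (a point): centre of the top of the green round start button (30 mm across, in a black collar) on top of the reader head, z up; pressed straight down, 6 mm travel
- start (a joint): travel of the start button in m: 0 out, 0.006 fully down; a spring returns it, about 5 N fully down
- spare_rack: grey tube rack with six blue caps, 100 x 50 x 62 mm, stands on the table beyond the lane; bystander. Origin under its centre, x along its length
- jar: clear specimen jar with green lid, 72 mm across, 85 mm high; bystander. Origin under its centre
- reagent: amber bottle with white cap, 52 mm across, 90 mm high; bystander. Origin under its centre
- tip_box: blue pipette-tip box, 80 x 110 x 50 mm; bystander. Origin under its centre
- mouse: white computer mouse, 100 x 58 x 24 mm, beside the lane's right rail (the side away from the robot); bystander. Origin under its centre
- cup: small white cup, 60 mm across, 60 mm high, beside the lane's left rail (the robot's side); bystander. Origin under its centre
Mind the look-alikes: they are no part of the job. There is more than one size of the rack; the job needs the middle-sized.

How it is judged:
By the outcome, as a careful person would: the job done as asked, in the order asked, and still so for the second after the job is handed in, with the robot touching nothing.
It also fails if it takes over 72 s, if anything falls off the work surface, if the arm or the gripper's body presses on something with over 40 N, if the wrist force passes 120 N, or if a joint passes its speed limit or range.

## Robot

A 6-joint arm with a two-finger parallel gripper is mounted at the origin on the work surface. World frame = base frame: x ahead of the robot, y to its left, z up, the work surface at z = 0. Lengths are in mm, angles in rad, forces in N, time in s.
With the tool pointing down it reaches from about 275 to 1000 mm from the base axis. Payload 8.4 kg.
Tool frame: the origin (TCP) lies on the centre line of the jaws, within the pads' length; the fingertips stand 25 mm ahead of it and the grasp point (between the pads) lies 6 mm ahead of it; z points along the fingers, x is the direction in which the jaws open and shut, and the axes are right-handed (so a half turn about z gives the same grasp; the last joint's range is limited). The gripper opens to 85 mm and grips with 20 to 120 N. Pads are 22 mm wide; open, the fingers measure 114 mm over their backs; the gripper's body (76 mm by 85 mm) begins 54 mm behind the grasp point. The pads swing forward as they close: fully open they stand 13 mm farther back than shut.
Start: joints at [1.206, 0.353, 1.633, -0, 1.155, -0.002], TCP at [221.807, 584.32, 256.281] pointing down, gripper open.
Joint ranges: [-2.63, 2.63], [-0.92, 2.1], [0.06, 2.66], [-1.3, 4.44], [0, 2.69], [-3.02, 3.02]. Speed limits (rad/s): [2.22, 2.22, 2.79, 3.14, 3.14, 3.14].

## Interface

Orientations are given as [roll, pitch, yaw] about the fixed x, y, z axes, in that order (R = Rz(yaw) Ry(pitch) Rx(roll)).
In Python, from rig import r gives the robot as it stands. The module is installed in compiled form; this text tells all that it offers.
- The arm moves only by the tool jog_arm, never from a script. Its argument "deltas" is a list of rows, each an object with "gripper": the gripper command: -1 is fully open, 1 is shut, values between are in proportion; "translation": the shift along the world's x, y, z in units of 10 cm (1.0 is 10 cm), a list of three; "dr": the turn, a rotation vector about the world's x, y, z in units of pi/2 rad (1.0 is pi/2 rad), a list of three. In form: [{"gripper": gripper, "translation": [x, y, z], "dr": [wx, wy, wz]}, ...]. A call has 1 to 12 rows; each row shifts and turns the commanded pose from where the row before left it; what a row does not reach is not made up. A row lasts 1/12 s, in which the tool goes at most 41.7 mm and 7.16 degrees, less where a joint would pass 70% of its speed; a pose out of reach is approached as far as the arm can. A call with a number of a shift or a turn outside -1 to 1 is refused whole. A call with a gripper value outside its range is refused whole. The fingers move at their own pace and stop on an object; "squeeze" is the grip in N (left out, the last holds). Time passes only in rows, so rows that do not move let the fingers close. It gives the time, the measured TCP pose, the force and the opening at its end, in the units of the state.
- r.sense(): the state, without advancing time (a new reading comes with each control period).
- r.grab_frame(name): name is "side" or "top"; returns the picture (384x512x3 uint8, blue, green, red); there is no depth.
- r.calibration(name): a dict with "mtx" (3x3 intrinsics, pixels), "world_from_camera" (4x4, takes a point from camera to world coordinates). Camera axes: x right, y down, z forward; pixel columns grow to the right and rows downward; lengths in mm; the calibration is good to about 2 mm. A picture is of the moment at which its call begins. calibration takes no time and is no camera call.
- r.sign_off(): hands the job in, once; it reports no verdict.
The state is a dict: "clock": time; "qpos": joint angles; "qvel": joint speeds; "joint_efforts": joint torques, N m; "eef_pos": TCP position; "tcp_rot": TCP orientation; "contact_force": force on the tool from outside, world axes, zero at the start; "wrist_torque": the same for the moment, N m; "opening": opening from 0.0 (shut) to 1.0 (fully open).
Only numpy, scipy, OpenCV 4.12 (cv2) and the standard library are available. Lean on these libraries where they do the work, as an engineer would, in place of code of your own. Each camera call takes 0.05 s, during which the arm holds its last target. There are 200 camera calls.

## Working session

There is one attempt and no reset: what is moved stays moved. The work goes in short steps, Python scripts to look and compute and a tool call to move; the robot and the scene stay as the last step left them, time stands still between calls to the robot, and variables do not carry over. Pictures are saved under pics/ and viewed, about 8 in all and at most 12, crops included, and the job is handed in when it is done.

Besides the shell and the picture viewer there is one more tool, called after ">>>" as name(argument=value, ...), one argument or row to a line, values as JSON. jog_arm: Moves the arm, as the interface text tells. Shifts and turns lie within -1 to 1; 1 stands for 10 cm of shift or pi/2 rad of turn. Its arguments: {"type":"object","properties":{"deltas":{"type":"array"},"squeeze":{"type":"number"}},"required":["deltas"]}

```bash
mkdir -p pics
python3 - <<'E'
from rig import r
import cv2,numpy as np
for n in("top","side"):
    cv2.imwrite(f"pics/{n}0.png",cv2.resize(r.grab_frame(n),(800,600),interpolation=cv2.INTER_CUBIC))
    c=r.calibration(n);print(n,np.round(c["mtx"],1).tolist(),np.round(c["world_from_camera"],3).tolist())
s=r.sense();print(s)
E
```

```text
top [[448.2, 0.0, 255.5], [0.0, 448.2, 184.1], [0.0, 0.0, 1.0]] [[0.015, -0.991, 0.134, 425.903], [-1.0, -0.017, -0.008, -25.516], [0.011, -0.134, -0.991, 1163.688], [0.0, 0.0, 0.0, 1.0]]
side [[434.9, 0.0, 252.8], [0.0, 434.9, 188.7], [0.0, 0.0, 1.0]] [[0.878, -0.296, 0.377, 174.966], [-0.479, -0.528, 0.701, -778.832], [-0.008, -0.796, -0.605, 726.248], [0.0, 0.0, 0.0, 1.0]]
{'clock': 0.1, 'qpos': array([ 1.20557538e+00,  3.53575875e-01,  1.63406082e+00, -5.93455534e-06,
        1.15523007e+00, -2.41502058e-03]), 'qvel': array([-0.00034976, -0.00090243, -0.00207495,  0.00073012,  0.00021252,
       -0.00083023]), 'joint_efforts': array([-2.33498213e-03, -6.06346750e+01, -3.42821288e+01, -1.41602732e-04,
        4.09649103e-03,  3.36973278e-05]), 'eef_pos': array([221.67707108, 583.93194415, 255.63817965]), 'tcp_rot': array([3.14159030e+00, 1.27412014e-03, 1.20799280e+00]), 'contact_force': array([ 0.17694204,  0.0985463 , -0.00515353]), 'wrist_torque': array([-0.00288967,  0.0306881 , -0.00551554]), 'opening': 1.0009264763761374}
```

View pics/top0.png

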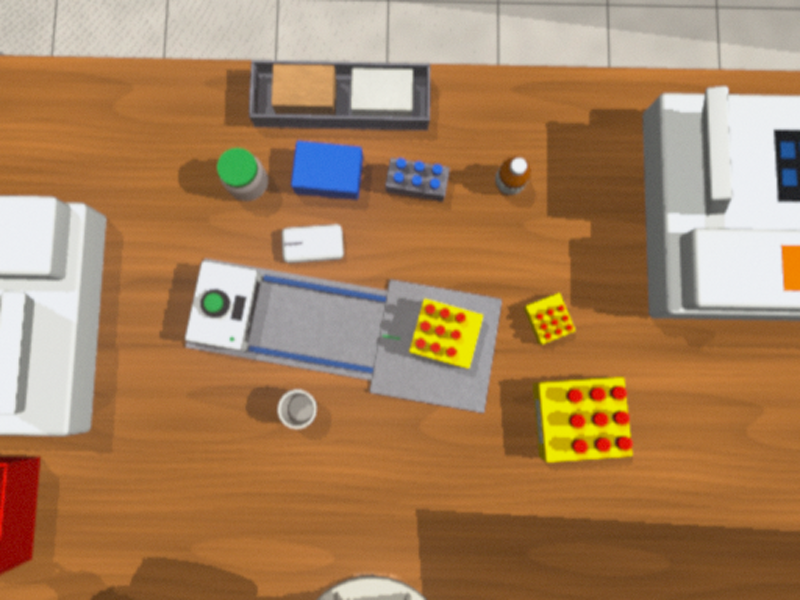

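View pics/side0.png

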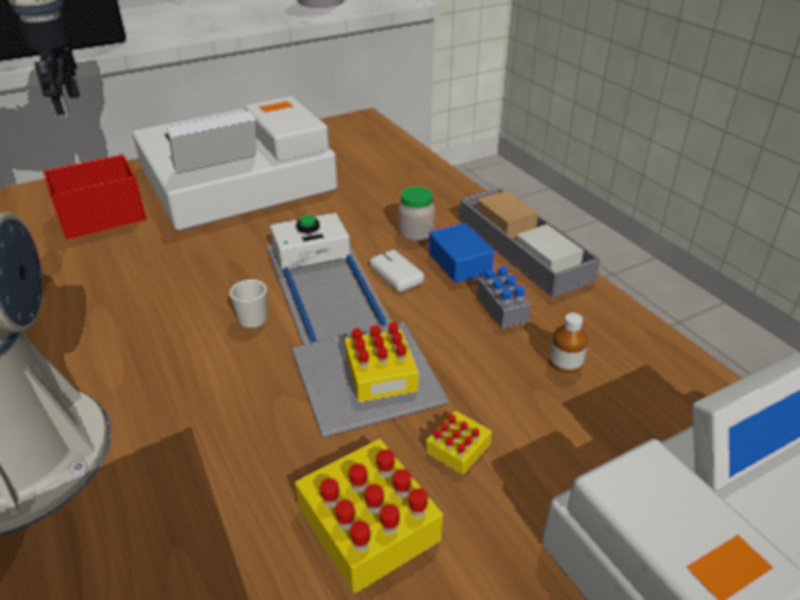

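Three yellow racks: small (550,318), middle (447,333) standing on the grey apron, and large (587,420). The middle one fits, both by size and by being on the loading plate. I'll confirm it in an enlarged crop.

Run:
```python
from rig import r
import cv2
f=r.grab_frame("top");cv2.imwrite("pics/t_raw.png",f)
cv2.imwrite("pics/c1.png",cv2.resize(f[160:270,225:325],None,fx=5.4,fy=5.4,interpolation=cv2.INTER_CUBIC))
cv2.imwrite("pics/c2.png",cv2.resize(f[160:245,115:255],None,fx=5.4,fy=5.4,interpolation=cv2.INTER_CUBIC))
```

```text
(no output)
```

View pics/c1.png

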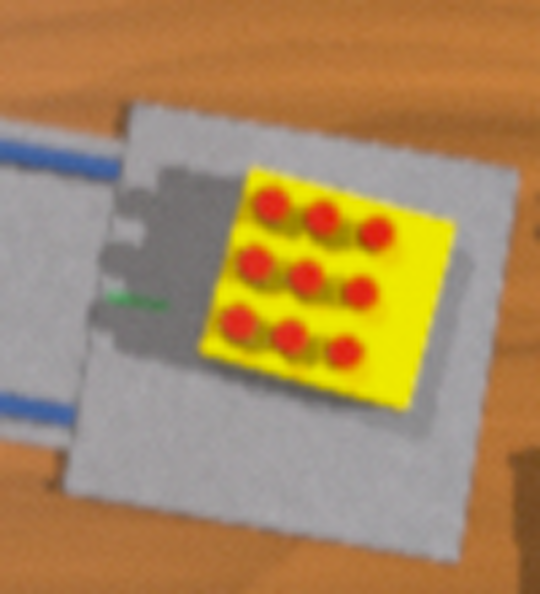

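View pics/c2.png

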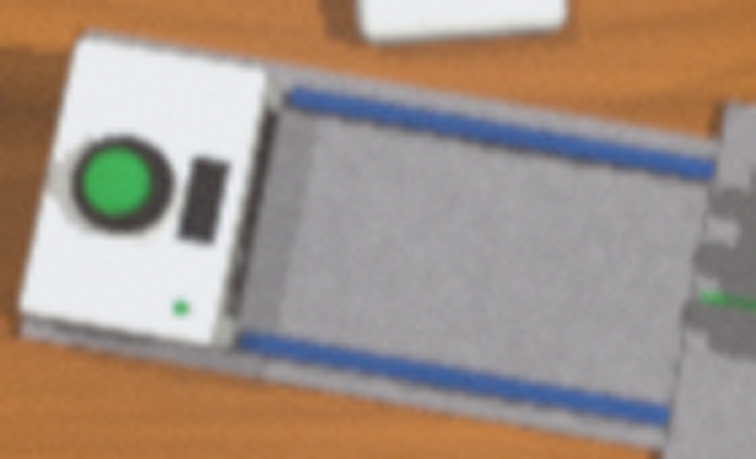

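The crop confirms it: a 3x3 rack with its bare strip at the right (rear), on the apron. Rack top corners in c1 are (248,167), (455,222), (410,410) and (200,352). Apron corners are (130,103), (520,168), (460,562) and (65,492). Now I'll fit the poses.

```bash
cat > h.py <<'E'
import numpy as np,cv2
from rig import r
from scipy.optimize import least_squares
C={n:r.calibration(n) for n in("top","side")}
def proj(n,P):
    T=np.linalg.inv(C[n]["world_from_camera"]);q=(T[:3,:3]@np.atleast_2d(P).T+T[:3,3:]);p=C[n]["mtx"]@q
    return (p[:2]/p[2]).T
def back(n,uv,z):
    T=C[n]["world_from_camera"];d=T[:3,:3]@np.linalg.inv(C[n]["mtx"])@np.r_[uv,1]
    return T[:3,3]+d*(z-T[2,3])/d[2]
def tf(p,L):
    c,s=np.cos(p[2]),np.sin(p[2]);L=np.atleast_2d(L)
    return np.c_[p[0]+c*L[:,0]-s*L[:,1],p[1]+s*L[:,0]+c*L[:,1],L[:,2]]
def fit(L,uv,p0,n="top"):
    s=least_squares(lambda p:(proj(n,tf(p,L))-uv).ravel(),p0,x_scale=[10,10,.1])
    return s.x,np.abs(s.fun).max()
RK=np.array([[50,-45,48],[-50,-45,48],[-50,45,48],[50,45,48]],float)
def rackpix(f):
    "corners of yellow top face (mask incl. caps closed) within apron/lane"
    h=cv2.cvtColor(f,cv2.COLOR_BGR2HSV)
    return cv2.inRange(h,(22,120,90),(38,255,255))
def lane(w,p): # world->lane
    c,s=np.cos(p[2]),np.sin(p[2]);d=np.asarray(w)[:2]-p[:2];return np.array([c*d[0]+s*d[1],-s*d[0]+c*d[1]])
E
python3 - <<'E'
from h import *
f=cv2.imread("pics/t_raw.png")
o=np.array
k=lambda u,x0,y0:o(u,float)/5.4-.4+[x0,y0]
ap=k([(130,103),(520,168),(460,562),(65,492)],225,160)
La=o([[-40,-95,8],[-230,-95,8],[-230,95,8],[-40,95,8.]])
rl=k([(715,167),(292,97),(668,415),(238,340)],115,160)
Lr=o([[-40,-59,22],[165,-59,22],[-40,59,22],[165,59,22.]])
p0=[480,-50,1.5]
for L,u in((La,ap),(Lr,rl),(np.r_[La,Lr],np.r_[ap,rl])):
    p,e=fit(L,u,p0);print("lane",p.round(3),e.round(2))
rk=k([(248,167),(455,222),(410,410),(200,352)],225,160)
q,e=fit(RK,rk,[480,-150,1.5]);print("rack",q.round(3),e.round(2),"in lane",lane(q,p).round(1),np.degrees(q[2]-p[2]).round(1))
b=back("top",k([(117,183)],115,160)[0],61);print("button",b.round(1),lane(b,p).round(1))
np.save("lane.npy",p)
print(rackpix(f)[160:270,225:325].sum()/255)
E
```

```text
lane [509.128  36.029   1.419] 0.37
lane [510.461  35.645   1.414] 0.44
lane [510.115  35.779   1.414] 0.53
rack [ 506.007 -110.626    1.327] 0.34 in lane [-145.3  -18.8] -5.0
button [546.8 259.1  61. ] [226.3  -1.4]
1117.0
```

>>> jog_arm(
  deltas=[
    {"gripper":0,"translation":[0.15,-0.293,0],"dr":[0,0,0.011]},
    {"gripper":0,"translation":[0.15,-0.293,0],"dr":[0,0,0.011]},
    {"gripper":0,"translation":[0.15,-0.293,0],"dr":[0,0,0.011]},
    {"gripper":0,"translation":[0.15,-0.293,0],"dr":[0,0,0.011]},
    {"gripper":0,"translation":[0.15,-0.293,0],"dr":[0,0,0.011]},
    {"gripper":0,"translation":[0.15,-0.293,0],"dr":[0,0,0.011]},
    {"gripper":0,"translation":[0.15,-0.293,0],"dr":[0,0,0.011]},
    {"gripper":0,"translation":[0.15,-0.293,0],"dr":[0,0,0.011]},
    {"gripper":0,"translation":[0.15,-0.293,0],"dr":[0,0,0.011]},
    {"gripper":0,"translation":[0.15,-0.293,0],"dr":[0,0,0.011]},
    {"gripper":0,"translation":[0.15,-0.293,0],"dr":[0,0,0.011]},
    {"gripper":0,"translation":[0.15,-0.293,0],"dr":[0,0,0.01]},
  ],
)

```text
clock: 1.15
eef_pos: [402.1, 231.2, 256.3]
tcp_rot: [-3.142, 0.0, 1.415]
contact_force: [0.1, 0.5, -0.3]
opening: 0.499
```

>>> jog_arm(
  deltas=[
    {"gripper":0,"translation":[0.15,-0.293,0],"dr":[0,0,0]},
    {"gripper":0,"translation":[0.15,-0.293,0],"dr":[0,0,0]},
    {"gripper":0,"translation":[0.15,-0.293,0],"dr":[0,0,0]},
    {"gripper":0,"translation":[0.15,-0.293,0],"dr":[0,0,0]},
    {"gripper":0,"translation":[0.15,-0.293,0],"dr":[0,0,0]},
    {"gripper":0,"translation":[0.15,-0.293,0],"dr":[0,0,0]},
    {"gripper":0,"translation":[0.15,-0.293,0],"dr":[0,0,0]},
    {"gripper":0,"translation":[0.15,-0.293,0],"dr":[0,0,0]},
    {"gripper":0,"translation":[0.15,-0.293,0],"dr":[0,0,0]},
    {"gripper":0,"translation":[0.15,-0.293,0],"dr":[0,0,0]},
    {"gripper":0,"translation":[0.15,-0.293,0],"dr":[0,0,0]},
    {"gripper":0,"translation":[0,0,0],"dr":[0,0,0]},
  ],
)

```text
clock: 2.15
eef_pos: [569.1, -94.1, 256.2]
tcp_rot: [3.14, 0.002, 1.411]
contact_force: [-0.3, -0.7, 0.5]
opening: 0.497
```

>>> jog_arm(
  deltas=[
    {"gripper":0,"translation":[0.115,-0.26,0],"dr":[0,0,0]},
    {"gripper":0,"translation":[0,0,0],"dr":[0,0,0]},
    {"gripper":0,"translation":[0,0,-0.25],"dr":[0,0,0]},
    {"gripper":0,"translation":[0,0,-0.25],"dr":[0,0,0]},
    {"gripper":0,"translation":[0,0,-0.25],"dr":[0,0,0]},
    {"gripper":0,"translation":[0,0,-0.25],"dr":[0,0,0]},
    {"gripper":0,"translation":[0,0,-0.25],"dr":[0,0,0]},
    {"gripper":0,"translation":[0,0,-0.25],"dr":[0,0,0]},
    {"gripper":0,"translation":[0,0,-0.25],"dr":[0,0,0]},
    {"gripper":0,"translation":[0,0,-0.2],"dr":[0,0,0]},
    {"gripper":0,"translation":[0,0,-0.18],"dr":[0,0,0]},
    {"gripper":0,"translation":[0,0,0],"dr":[0,0,0]},
  ],
)

```text
clock: 3.15
eef_pos: [575.7, -114.7, 39.9]
tcp_rot: [-3.136, -0.0, 1.414]
contact_force: [0.2, -0.8, 0.1]
opening: 0.498
```

Run:
```python
from h import *
f=r.grab_frame("side");g=r.grab_frame("top")
a=cv2.resize(f[180:300,150:310],(800,600),interpolation=cv2.INTER_CUBIC)
cv2.imwrite("pics/s2.png",a)
p=np.load("lane.npy");s=r.sense();print(s["eef_pos"],s["tcp_rot"],lane(s["eef_pos"],p),s["contact_force"])
```

```text
[ 577.77886788 -115.17651001   43.01456026] [-3.13995375e+00 -9.91476852e-05  1.41393598e+00] [-138.53664715  -90.40770805] [ 0.87332924  0.44590671 -0.07376321]
```

View pics/s2.png

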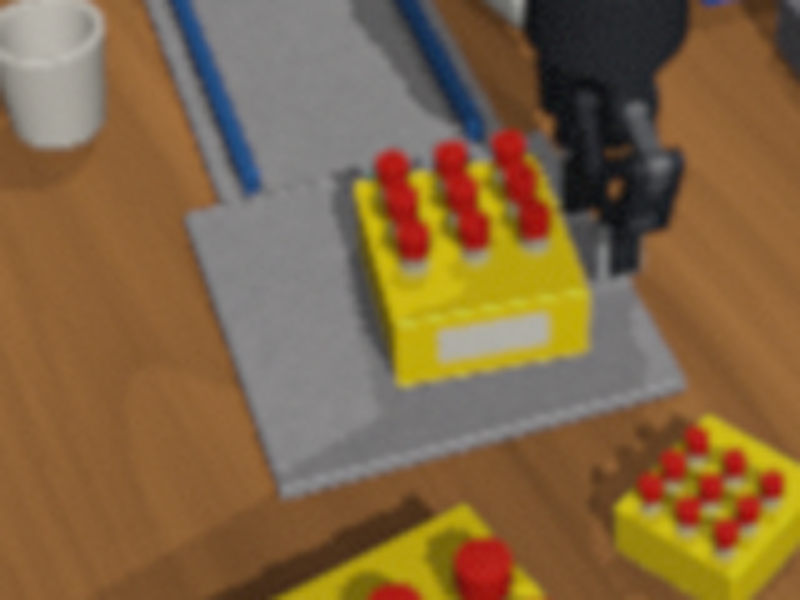

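The gripper is clear of the rack's far side. Now I'll push it sideways toward the robot, which squares and centres it.

>>> jog_arm(
  deltas=[
    {"gripper":0,"translation":[-0.03,0.005,0],"dr":[0,0,0]},
    {"gripper":0,"translation":[-0.03,0.005,0],"dr":[0,0,0]},
    {"gripper":0,"translation":[-0.03,0.005,0],"dr":[0,0,0]},
    {"gripper":0,"translation":[-0.03,0.005,0],"dr":[0,0,0]},
    {"gripper":0,"translation":[-0.03,0.005,0],"dr":[0,0,0]},
    {"gripper":0,"translation":[-0.03,0.005,0],"dr":[0,0,0]},
    {"gripper":0,"translation":[-0.03,0.005,0],"dr":[0,0,0]},
    {"gripper":0,"translation":[-0.03,0.005,0],"dr":[0,0,0]},
    {"gripper":0,"translation":[-0.03,0.005,0],"dr":[0,0,0]},
    {"gripper":0,"translation":[-0.03,0.005,0],"dr":[0,0,0]},
    {"gripper":0,"translation":[0,0,0],"dr":[0,0,0]},
    {"gripper":0,"translation":[0,0,0],"dr":[0,0,0]},
  ],
)

```text
clock: 4.25
eef_pos: [547.6, -110.5, 43.1]
tcp_rot: [-3.14, 0.0, 1.414]
contact_force: [0.6, 0.6, -0.2]
opening: 0.497
```

Run:
```python
from h import *
g=r.grab_frame("top");cv2.imwrite("pics/t_raw2.png",g)
cv2.imwrite("pics/c3.png",cv2.resize(g[160:270,225:325],None,fx=5.4,fy=5.4,interpolation=cv2.INTER_CUBIC))
p=np.load("lane.npy");s=r.sense();print(s["eef_pos"],s["tcp_rot"],lane(s["eef_pos"],p),s["contact_force"])
```

```text
[ 547.61792444 -110.48874397   42.99004695] [-3.14016637e+00  5.78762478e-06  1.41381167e+00] [-138.6165765   -59.88474505] [ 0.04272588  0.461735   -0.22378085]
```

View pics/c3.png

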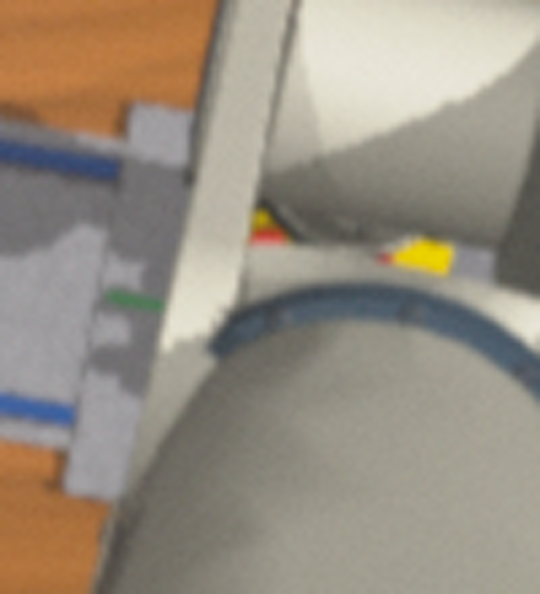

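The arm hides the rack from the top camera here. I'll finish the sideways push (4 mm), back off, rise and then check.

>>> jog_arm(
  deltas=[
    {"gripper":0,"translation":[-0.02,0.003,0],"dr":[0,0,0]},
    {"gripper":0,"translation":[-0.018,0.003,0],"dr":[0,0,0]},
    {"gripper":0,"translation":[0,0,0],"dr":[0,0,0]},
    {"gripper":0,"translation":[0.05,-0.008,0],"dr":[0,0,0]},
    {"gripper":0,"translation":[0.1,-0.016,0],"dr":[0,0,0]},
    {"gripper":0,"translation":[0.1,-0.016,0],"dr":[0,0,0]},
    {"gripper":0,"translation":[0,0,0],"dr":[0,0,0]},
    {"gripper":0,"translation":[0,0,0.2],"dr":[0,0,0]},
    {"gripper":0,"translation":[0,0,0.3],"dr":[0,0,0]},
    {"gripper":0,"translation":[0,0,0.3],"dr":[0,0,0]},
    {"gripper":0,"translation":[0,0,0.3],"dr":[0,0,0]},
    {"gripper":0,"translation":[0,0,0.1],"dr":[0,0,0]},
  ],
)

```text
clock: 5.3
eef_pos: [571.7, -114.4, 167.5]
tcp_rot: [3.136, 0.0, 1.414]
contact_force: [0.9, 0.4, 0.6]
opening: 0.501
```

>>> jog_arm(
  deltas=[
    {"gripper":0,"translation":[-0.082,-0.071,0],"dr":[0,0,-0.077]},
    {"gripper":0,"translation":[-0.082,-0.071,0],"dr":[0,0,-0.077]},
    {"gripper":0,"translation":[-0.082,-0.071,0],"dr":[0,0,-0.077]},
    {"gripper":0,"translation":[-0.082,-0.071,0],"dr":[0,0,-0.077]},
    {"gripper":0,"translation":[-0.082,-0.071,0],"dr":[0,0,-0.077]},
    {"gripper":0,"translation":[-0.082,-0.071,0],"dr":[0,0,-0.077]},
    {"gripper":0,"translation":[-0.082,-0.071,0],"dr":[0,0,-0.077]},
    {"gripper":0,"translation":[-0.082,-0.071,0],"dr":[0,0,-0.077]},
    {"gripper":0,"translation":[-0.082,-0.071,0],"dr":[0,0,-0.077]},
    {"gripper":0,"translation":[-0.082,-0.071,0],"dr":[0,0,-0.077]},
    {"gripper":0,"translation":[-0.082,-0.071,0],"dr":[0,0,-0.077]},
    {"gripper":0,"translation":[-0.085,-0.069,0],"dr":[0,0,-0.077]},
  ],
)

```text
clock: 6.3
eef_pos: [470.4, -199.3, 162.8]
tcp_rot: [-3.141, 0.001, -0.044]
contact_force: [-1.2, 0.2, -0.9]
opening: 0.496
```

>>> jog_arm(
  deltas=[
    {"gripper":0,"translation":[0,0,0],"dr":[0,0,-0.076]},
    {"gripper":0,"translation":[0,0,0],"dr":[0,0,0]},
    {"gripper":0,"translation":[0,0,0],"dr":[0,0,0]},
  ],
)

```text
clock: 6.55
eef_pos: [470.9, -199.0, 163.0]
tcp_rot: [-3.141, 0.0, -0.154]
contact_force: [-0.6, -0.5, 0.0]
opening: 0.502
```

Run:
```python
from h import *
g=r.grab_frame("top");cv2.imwrite("pics/t_raw3.png",g);cv2.imwrite("pics/s_raw3.png",r.grab_frame("side"))
cv2.imwrite("pics/c4.png",cv2.resize(g[160:270,225:325],None,fx=5.4,fy=5.4,interpolation=cv2.INTER_CUBIC))
p=np.load("lane.npy");s=r.sense();print(s["eef_pos"],s["tcp_rot"],lane(s["eef_pos"],p),s["contact_force"])
```

```text
[ 471.03762931 -198.86701348  163.10507157] [-3.14154424e+00  1.19784718e-04 -1.53050506e-01] [-237.86989046    1.95407602] [-0.12171275 -0.53012093 -0.51306882]
```

View pics/c4.png

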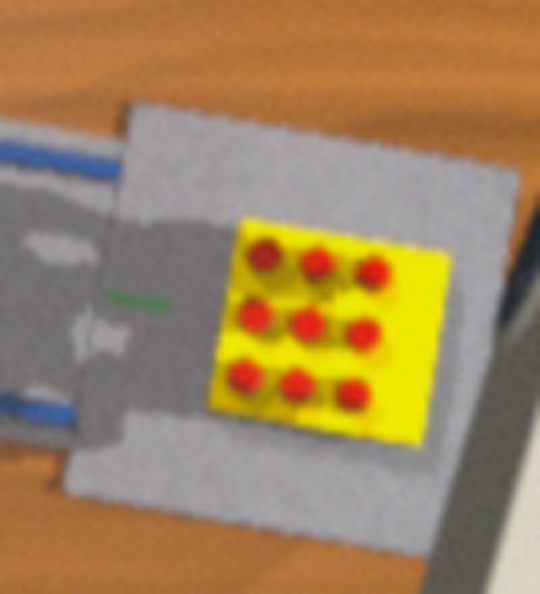

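The rack now looks square to the lane; its top corners are (238,218), (452,253), (420,445) and (208,408). I'll fit its pose.

Run:
```python
from h import *
p=np.load("lane.npy")
k=np.array([(238,218),(452,253),(420,445),(208,408)],float)/5.4-.4+[225,160]
q,e=fit(RK,k,[480,-150,1.5]);print(q.round(3),e.round(2),lane(q,p).round(1),np.degrees(q[2]-p[2]).round(1))
# cap centroids: lane-y of columns, height 70
caps=[(264,256),(317,264),(372,273),(254,317),(307,326),(362,334),(245,377),(296,386),(352,394)]
L=np.array([[x,y,70.] for y in(-28,0,28) for x in(36,12,-14)])
q,e=fit(L,np.array(caps,float)/5.4-.4+[225,160],[480,-150,1.5]);print(q.round(3),e.round(2),lane(q,p).round(1),np.degrees(q[2]-p[2]).round(1))
```

```text
[ 486.092 -111.334    1.418] 0.32 [-149.1    0.8] 0.2
[ 485.488 -110.964    1.422] 0.34 [-148.8    1.4] 0.4
```

>>> jog_arm(
  deltas=[
    {"gripper":0,"translation":[0,0,-0.2],"dr":[0,0,0]},
    {"gripper":0,"translation":[0,0,-0.3],"dr":[0,0,0]},
    {"gripper":0,"translation":[0,0,-0.3],"dr":[0,0,0]},
    {"gripper":0,"translation":[0,0,-0.3],"dr":[0,0,0]},
    {"gripper":0,"translation":[0,0,-0.1],"dr":[0,0,0]},
    {"gripper":0,"translation":[0,0,0],"dr":[0,0,0]},
    {"gripper":0,"translation":[0.008,0.049,0],"dr":[0,0,0]},
    {"gripper":0,"translation":[0.008,0.049,0],"dr":[0,0,0]},
    {"gripper":0,"translation":[0.008,0.049,0],"dr":[0,0,0]},
    {"gripper":0,"translation":[0.008,0.049,0],"dr":[0,0,0]},
    {"gripper":0,"translation":[0.008,0.049,0],"dr":[0,0,0]},
    {"gripper":0,"translation":[0,0,0],"dr":[0,0,0]},
  ],
)

```text
clock: 7.65
eef_pos: [475.3, -173.6, 44.0]
tcp_rot: [3.142, -0.001, -0.156]
contact_force: [-0.1, 0.6, 1.0]
opening: 0.501
```

>>> jog_arm(
  deltas=[
    {"gripper":0,"translation":[0.008,0.049,0],"dr":[0,0,0]},
    {"gripper":0,"translation":[0.008,0.049,0],"dr":[0,0,0]},
    {"gripper":0,"translation":[0.008,0.049,0],"dr":[0,0,0]},
    {"gripper":0,"translation":[0.008,0.049,0],"dr":[0,0,0]},
    {"gripper":0,"translation":[0.008,0.049,0],"dr":[0,0,0]},
    {"gripper":0,"translation":[0.008,0.049,0],"dr":[0,0,0]},
    {"gripper":0,"translation":[0.008,0.049,0],"dr":[0,0,0]},
    {"gripper":0,"translation":[0.008,0.049,0],"dr":[0,0,0]},
    {"gripper":0,"translation":[0.008,0.049,0],"dr":[0,0,0]},
    {"gripper":0,"translation":[0.008,0.049,0],"dr":[0,0,0]},
    {"gripper":0,"translation":[0.008,0.049,0],"dr":[0,0,0]},
    {"gripper":0,"translation":[0.008,0.049,0],"dr":[0,0,0]},
  ],
)

```text
clock: 8.65
eef_pos: [484.4, -115.2, 43.2]
tcp_rot: [3.142, 0.0, -0.157]
contact_force: [-0.6, -2.8, 1.7]
opening: 0.501
```

Run:
```python
from h import *
g=r.grab_frame("top")
cv2.imwrite("pics/c5.png",cv2.resize(g[160:270,195:295],None,fx=5.4,fy=5.4,interpolation=cv2.INTER_CUBIC))
p=np.load("lane.npy");s=r.sense();print(s["eef_pos"],s["tcp_rot"],lane(s["eef_pos"],p),s["contact_force"])
```

```text
[ 484.45448296 -114.50743276   43.21805845] [-3.14122769e+00  2.45575953e-04 -1.57065418e-01] [-152.45007575    1.87612038] [0.06640972 0.56042035 0.59334727]
```

View pics/c5.png

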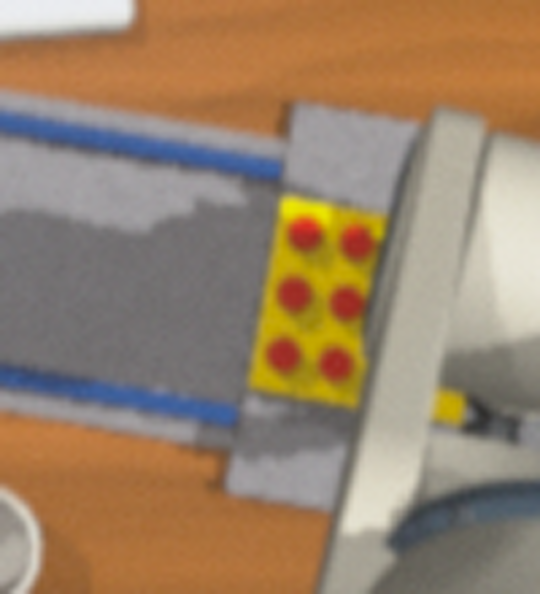

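Run:
```python
from h import *
p=np.load("lane.npy")
k=np.array([(282,195),(250,388),(306,235),(358,243),(294,296),(347,302),(283,356),(337,363)],float)/5.4-.4+[195,160]
L=np.array([[50,-45,48],[50,45,48],[36,-28,70],[12,-28,70],[36,0,70],[12,0,70],[36,28,70],[12,28,70]],float)
q,e=fit(L,k,[480,-90,1.4]);print(q.round(3),e.round(2),lane(q,p).round(1),np.degrees(q[2]-p[2]).round(1))
```

```text
[494.359 -56.23    1.417] 0.35 [-93.3   1.2] 0.2
```

>>> jog_arm(
  deltas=[
    {"gripper":0,"translation":[0.016,0.098,0],"dr":[0,0,0]},
    {"gripper":0,"translation":[0.016,0.098,0],"dr":[0,0,0]},
    {"gripper":0,"translation":[0.016,0.098,0],"dr":[0,0,0]},
    {"gripper":0,"translation":[0.016,0.098,0],"dr":[0,0,0]},
    {"gripper":0,"translation":[0.016,0.098,0],"dr":[0,0,0]},
    {"gripper":0,"translation":[0.016,0.098,0],"dr":[0,0,0]},
    {"gripper":0,"translation":[0.016,0.098,0],"dr":[0,0,0]},
    {"gripper":0,"translation":[0.016,0.098,0],"dr":[0,0,0]},
    {"gripper":0,"translation":[0.016,0.098,0],"dr":[0,0,0]},
    {"gripper":0,"translation":[0.016,0.098,0],"dr":[0,0,0]},
    {"gripper":0,"translation":[0.016,0.098,0],"dr":[0,0,0]},
    {"gripper":0,"translation":[0,0,0],"dr":[0,0,0]},
  ],
)

```text
clock: 9.7
eef_pos: [502.4, -6.2, 43.3]
tcp_rot: [-3.141, -0.0, -0.156]
contact_force: [0.8, -0.4, 0.1]
opening: 0.498
```

Run:
```python
from h import *
g=r.grab_frame("top")
cv2.imwrite("pics/c6.png",cv2.resize(g[155:265,130:250],None,fx=5.4,fy=5.4,interpolation=cv2.INTER_CUBIC))
p=np.load("lane.npy");s=r.sense();print(s["eef_pos"],s["tcp_rot"],lane(s["eef_pos"],p),s["contact_force"])
```

```text
[502.27559374  -6.89905793  43.33317688] [-3.14142920e+00 -2.32660002e-04 -1.55695221e-01] [-43.37891371   1.07866689] [-0.28236257 -0.94999578 -0.13282515]
```

View pics/c6.png

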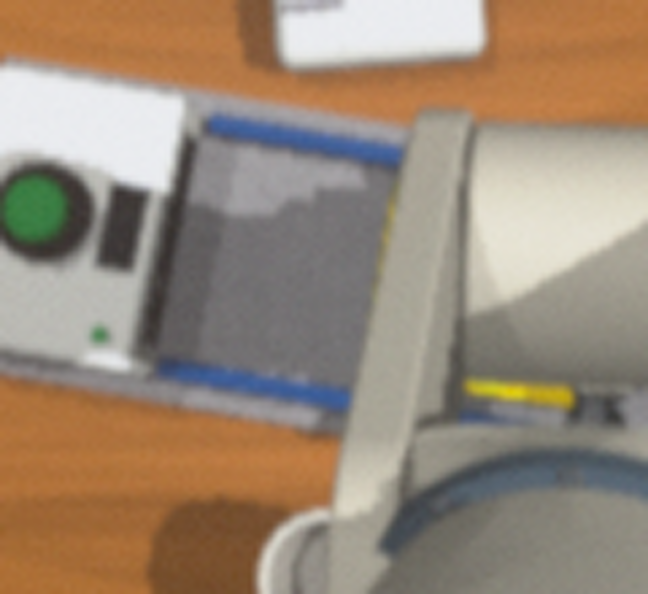

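Still straight: the bottom yellow edge runs parallel to the rail with a gap. Continuing.

>>> jog_arm(
  deltas=[
    {"gripper":0,"translation":[0.016,0.098,0],"dr":[0,0,0]},
    {"gripper":0,"translation":[0.016,0.098,0],"dr":[0,0,0]},
    {"gripper":0,"translation":[0.016,0.098,0],"dr":[0,0,0]},
    {"gripper":0,"translation":[0.016,0.098,0],"dr":[0,0,0]},
    {"gripper":0,"translation":[0.016,0.098,0],"dr":[0,0,0]},
    {"gripper":0,"translation":[0.016,0.098,0],"dr":[0,0,0]},
    {"gripper":0,"translation":[0.016,0.098,0],"dr":[0,0,0]},
    {"gripper":0,"translation":[0.016,0.098,0],"dr":[0,0,0]},
    {"gripper":0,"translation":[0.012,0.07,0],"dr":[0,0,0]},
    {"gripper":0,"translation":[0.008,0.04,0],"dr":[0,0,0]},
    {"gripper":0,"translation":[0,0,0],"dr":[0,0,0]},
    {"gripper":0,"translation":[0,0,0],"dr":[0,0,0]},
  ],
)

```text
clock: 10.75
eef_pos: [516.9, 81.7, 43.3]
tcp_rot: [-3.142, -0.0, -0.157]
contact_force: [0.1, 0.4, 0.9]
opening: 0.5
```

>>> jog_arm(
  deltas=[
    {"gripper":0,"translation":[0.003,0.02,0],"dr":[0,0,0]},
    {"gripper":0,"translation":[0.003,0.02,0],"dr":[0,0,0]},
    {"gripper":0,"translation":[0.003,0.02,0],"dr":[0,0,0]},
    {"gripper":0,"translation":[0.003,0.02,0],"dr":[0,0,0]},
    {"gripper":0,"translation":[0.003,0.02,0],"dr":[0,0,0]},
    {"gripper":0,"translation":[0,0,0],"dr":[0,0,0]},
  ],
)

```text
clock: 11.25
eef_pos: [518.4, 91.8, 43.3]
tcp_rot: [-3.141, -0.0, -0.157]
contact_force: [0.3, 0.5, -0.6]
opening: 0.499
```

>>> jog_arm(
  deltas=[
    {"gripper":0,"translation":[0.002,0.01,0],"dr":[0,0,0]},
    {"gripper":0,"translation":[0.002,0.01,0],"dr":[0,0,0]},
    {"gripper":0,"translation":[0,0,0],"dr":[0,0,0]},
  ],
)

```text
clock: 11.5
eef_pos: [518.8, 93.7, 43.3]
tcp_rot: [-3.142, -0.0, -0.157]
contact_force: [0.0, -0.6, 0.4]
opening: 0.502
```

>>> jog_arm(
  deltas=[
    {"gripper":0,"translation":[0.002,0.01,0],"dr":[0,0,0]},
    {"gripper":0,"translation":[0.002,0.01,0],"dr":[0,0,0]},
    {"gripper":0,"translation":[0,0,0],"dr":[0,0,0]},
  ],
)

```text
clock: 11.75
eef_pos: [518.7, 94.9, 43.3]
tcp_rot: [3.14, 0.001, -0.157]
contact_force: [-1.7, -7.4, 2.5]
opening: 0.5
```

>>> jog_arm(
  deltas=[
    {"gripper":0,"translation":[0.002,0.01,0],"dr":[0,0,0]},
    {"gripper":0,"translation":[0,0,0],"dr":[0,0,0]},
  ],
)

```text
clock: 11.92
eef_pos: [518.7, 95.0, 43.3]
tcp_rot: [3.139, 0.001, -0.157]
contact_force: [-2.0, -14.7, 4.3]
opening: 0.502
```

Firm contact at lane x ≈ 59.8, as predicted for home. One more small press, then back off and rise.

>>> jog_arm(
  deltas=[
    {"gripper":0,"translation":[0.001,0.008,0],"dr":[0,0,0]},
    {"gripper":0,"translation":[0,0,0],"dr":[0,0,0]},
    {"gripper":0,"translation":[0,0,0],"dr":[0,0,0]},
  ],
)

```text
clock: 12.17
eef_pos: [518.7, 95.0, 43.3]
tcp_rot: [3.138, 0.001, -0.157]
contact_force: [-1.4, -19.4, 5.3]
opening: 0.501
```

>>> jog_arm(
  deltas=[
    {"gripper":0,"translation":[-0.003,-0.02,0],"dr":[0,0,0]},
    {"gripper":0,"translation":[-0.003,-0.02,0],"dr":[0,0,0]},
    {"gripper":0,"translation":[-0.016,-0.1,0],"dr":[0,0,0]},
    {"gripper":0,"translation":[-0.032,-0.2,0],"dr":[0,0,0]},
    {"gripper":0,"translation":[0,0,0],"dr":[0,0,0]},
    {"gripper":0,"translation":[0,0,0.2],"dr":[0,0,0]},
    {"gripper":0,"translation":[0,0,0.3],"dr":[0,0,0]},
    {"gripper":0,"translation":[0,0,0.3],"dr":[0,0,0]},
    {"gripper":0,"translation":[0,0,0.3],"dr":[0,0,0]},
    {"gripper":0.5,"translation":[-0.032,-0.3,0.1],"dr":[0,0,0]},
    {"gripper":1,"translation":[-0.032,-0.3,0],"dr":[0,0,0]},
    {"gripper":1,"translation":[-0.032,-0.3,0],"dr":[0,0,0]},
  ],
)

```text
clock: 13.17
eef_pos: [505.0, -27.2, 164.6]
tcp_rot: [-3.141, -0.003, -0.155]
contact_force: [-0.3, -0.4, -0.3]
opening: 0.076
```

>>> jog_arm(
  deltas=[
    {"gripper":1,"translation":[-0.03,-0.3,0],"dr":[0,0,0]},
    {"gripper":1,"translation":[0,0,0],"dr":[0,0,0]},
    {"gripper":1,"translation":[0,0,0],"dr":[0,0,0]},
  ],
)

```text
clock: 13.42
eef_pos: [501.3, -57.8, 163.4]
tcp_rot: [-3.141, -0.0, -0.16]
contact_force: [0.2, -0.7, -0.1]
opening: 0.0
```

Run:
```python
from h import *
g=r.grab_frame("top")
cv2.imwrite("pics/c7.png",cv2.resize(g[160:260,110:250],None,fx=5.4,fy=5.4,interpolation=cv2.INTER_CUBIC))
p=np.load("lane.npy");s=r.sense();print(s["eef_pos"],s["tcp_rot"],lane(s["eef_pos"],p),s["contact_force"],s["opening"])
```

```text
[501.33382212 -56.93113376 163.28249567] [-3.14118091e+00 -3.13305916e-05 -1.58734993e-01] [-92.94419491  -5.80453333] [0.23971599 0.34546151 0.11624763] 0.0014016396827070238
```

View pics/c7.png

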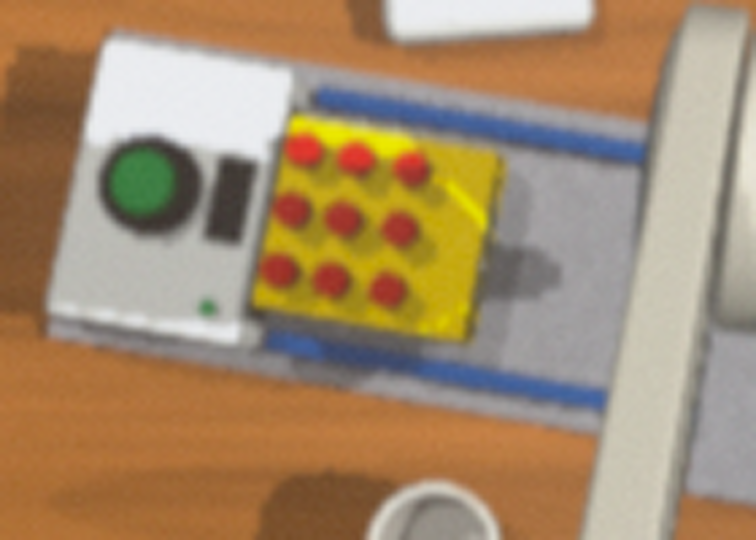

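The rack is home against the stop: its front edge runs from (290,115) to (255,308), and both rail gaps are even. The button is at (143,182). I'll fit the rack and button, and move the shut fingers over the button.

Run:
```python
from h import *
p=np.load("lane.npy")
k=np.array([(503,157),(468,342),(303,152),(356,159),(411,168),(292,211),(343,220),(399,230),(280,272),(331,280),(388,291)],float)/5.4-.4+[110,160]
L=np.r_[[[-50,-45,48],[-50,45,48]],[[x,y,70.] for y in(-28,0,28) for x in(36,12,-14)]]
q,e=fit(L,k,[530,150,1.4]);print(q.round(3),e.round(2),lane(q,p).round(1),np.degrees(q[2]-p[2]).round(1))
for z in(60,66):
  b=back("top",np.array([143,182])/5.4-.4+[110,160],z);print(b.round(1),lane(b,p).round(1))
```

```text
[528.5   153.855   1.415] 0.83 [119.5   0.3] 0.1
[547.4 259.8  60. ] [227.1  -1.8]
[546.7 258.3  66. ] [225.5  -1.4]
```

>>> jog_arm(
  deltas=[
    {"gripper":1,"translation":[0.037,0.263,0],"dr":[0,0,0]},
    {"gripper":1,"translation":[0.037,0.263,0],"dr":[0,0,0]},
    {"gripper":1,"translation":[0.037,0.263,0],"dr":[0,0,0]},
    {"gripper":1,"translation":[0.037,0.263,0],"dr":[0,0,0]},
    {"gripper":1,"translation":[0.037,0.263,0],"dr":[0,0,0]},
    {"gripper":1,"translation":[0.037,0.263,0],"dr":[0,0,0]},
    {"gripper":1,"translation":[0.037,0.263,0],"dr":[0,0,0]},
    {"gripper":1,"translation":[0.037,0.263,0],"dr":[0,0,0]},
    {"gripper":1,"translation":[0.037,0.263,0],"dr":[0,0,0]},
    {"gripper":1,"translation":[0.037,0.263,0],"dr":[0,0,0]},
    {"gripper":1,"translation":[0.037,0.263,0],"dr":[0,0,0]},
    {"gripper":1,"translation":[0,0,0],"dr":[0,0,0]},
  ],
)

```text
clock: 14.47
eef_pos: [542.4, 238.1, 163.4]
tcp_rot: [-3.139, -0.001, -0.153]
contact_force: [-0.9, 0.8, -0.7]
opening: -0.001
```

The fit puts the rack at x 119.5, y 0.3, yaw 0.1°: home. Now centring over the button.

>>> jog_arm(
  deltas=[
    {"gripper":1,"translation":[0.045,0.21,0],"dr":[0,0,0]},
    {"gripper":1,"translation":[0,0,0],"dr":[0,0,0]},
    {"gripper":1,"translation":[0,0,-0.2],"dr":[0,0,0]},
    {"gripper":1,"translation":[0,0,-0.2],"dr":[0,0,0]},
    {"gripper":1,"translation":[0,0,-0.2],"dr":[0,0,0]},
    {"gripper":1,"translation":[0,0,0],"dr":[0,0,0]},
    {"gripper":1,"translation":[0,0,0],"dr":[0,0,0]},
  ],
)

```text
clock: 15.05
eef_pos: [545.5, 253.5, 102.9]
tcp_rot: [3.14, 0.002, -0.156]
contact_force: [-1.3, -0.5, 3.2]
opening: -0.002
```

Run:
```python
from h import *
g=r.grab_frame("side")
cv2.imwrite("pics/c8.png",cv2.resize(g[110:230,150:270],(600,600),interpolation=cv2.INTER_CUBIC))
p=np.load("lane.npy");s=r.sense();print(s["eef_pos"],lane(s["eef_pos"],p),s["contact_force"])
```

```text
[546.09060587 253.61707432 103.72028721] [220.78332106  -1.51443368] [-1.17712987 -0.55148099  2.51500396]
```

View pics/c8.png

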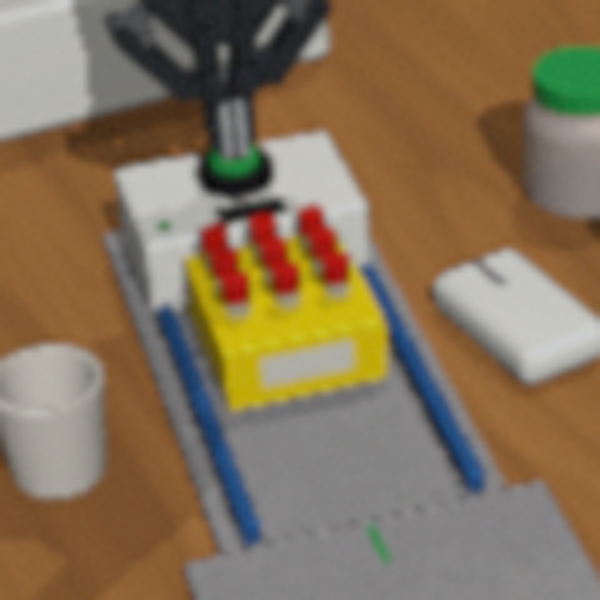

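The fingertips already touch the button top (about 3 N) and sit roughly 5 mm short of its centre. I'll lift, shift and press.

>>> jog_arm(
  deltas=[
    {"gripper":1,"translation":[0,0,0.1],"dr":[0,0,0]},
    {"gripper":1,"translation":[0.007,0.05,0],"dr":[0,0,0]},
    {"gripper":1,"translation":[0,0,0],"dr":[0,0,0]},
    {"gripper":1,"translation":[0,0,-0.05],"dr":[0,0,0]},
    {"gripper":1,"translation":[0,0,-0.04],"dr":[0,0,0]},
    {"gripper":1,"translation":[0,0,-0.02],"dr":[0,0,0]},
    {"gripper":1,"translation":[0,0,-0.02],"dr":[0,0,0]},
    {"gripper":1,"translation":[0,0,0],"dr":[0,0,0]},
  ],
)

```text
clock: 15.77
eef_pos: [547.4, 258.7, 100.0]
tcp_rot: [-3.142, 0.0, -0.157]
contact_force: [-0.3, 0.8, 4.3]
opening: 0.002
```

>>> jog_arm(
  deltas=[
    {"gripper":1,"translation":[0,0,-0.02],"dr":[0,0,0]},
    {"gripper":1,"translation":[0,0,0],"dr":[0,0,0]},
  ],
)

```text
clock: 15.93
eef_pos: [547.4, 258.7, 99.0]
tcp_rot: [-3.141, -0.0, -0.157]
contact_force: [-1.7, 0.4, 9.4]
opening: 0.0
```

>>> jog_arm(
  deltas=[
    {"gripper":1,"translation":[0,0,-0.01],"dr":[0,0,0]},
    {"gripper":1,"translation":[0,0,0],"dr":[0,0,0]},
    {"gripper":1,"translation":[0,0,0],"dr":[0,0,0]},
  ],
)

```text
clock: 16.18
eef_pos: [547.5, 258.7, 98.8]
tcp_rot: [-3.141, -0.0, -0.157]
contact_force: [-5.0, -1.5, 20.2]
opening: 0.004
```

>>> jog_arm(
  deltas=[
    {"gripper":1,"translation":[0,0,-0.01],"dr":[0,0,0]},
    {"gripper":1,"translation":[0,0,0],"dr":[0,0,0]},
    {"gripper":1,"translation":[0,0,0],"dr":[0,0,0]},
  ],
)

```text
clock: 16.43
eef_pos: [547.5, 258.8, 98.7]
tcp_rot: [-3.141, -0.001, -0.157]
contact_force: [-8.3, -1.8, 27.2]
opening: 0.001
```

The button has bottomed out hard at 27 N, against a spring of about 5 N. Lifting off, then a final check.

>>> jog_arm(
  deltas=[
    {"gripper":1,"translation":[0,0,0.1],"dr":[0,0,0]},
    {"gripper":1,"translation":[0,0,0.2],"dr":[0,0,0]},
    {"gripper":1,"translation":[0,0,0.3],"dr":[0,0,0]},
    {"gripper":1,"translation":[0,0,0.3],"dr":[0,0,0]},
    {"gripper":1,"translation":[0,0,0.3],"dr":[0,0,0]},
    {"gripper":1,"translation":[0,0.2,0.2],"dr":[0,0,0]},
    {"gripper":1,"translation":[0,0.2,0],"dr":[0,0,0]},
    {"gripper":1,"translation":[0,0,0],"dr":[0,0,0]},
    {"gripper":1,"translation":[0,0,0],"dr":[0,0,0]},
    {"gripper":1,"translation":[0,0,0],"dr":[0,0,0]},
  ],
)

```text
clock: 17.27
eef_pos: [546.6, 298.0, 235.3]
tcp_rot: [3.14, 0.002, -0.157]
contact_force: [-0.2, -0.6, -0.6]
opening: 0.002
```

Run:
```python
from h import *
cv2.imwrite("pics/fin.png",cv2.resize(r.grab_frame("side")[100:300,130:397],(800,600),interpolation=cv2.INTER_CUBIC))
s=r.sense();print(s["eef_pos"],s["contact_force"],abs(s["qvel"]).max())
```

```text
[546.69264914 297.75974467 235.20397089] [-0.77424292 -1.27894215 -0.60610143] 0.004067106300729293
```

View pics/fin.png

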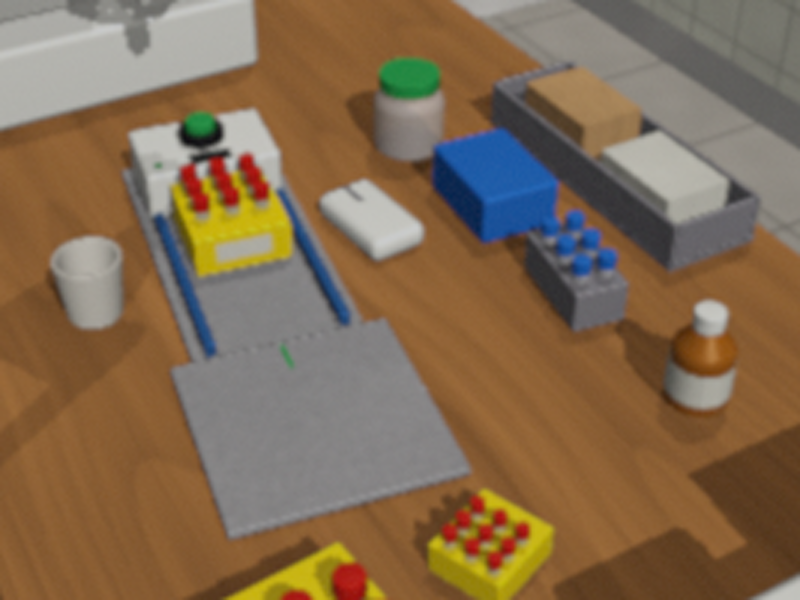

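The rack at (230,225) is home at the stop, the button at (202,125) is back out, the bystanders have not moved, and the robot is clear. Handing in.

```bash
python3 -c "
from rig import r
print(r.sign_off())"
```

```text
the job is handed in; nothing more can be done
None
```

The middle rack is home against the black stop, the start button was pressed after that, and the job is handed in at about 17 s of robot time.

- **Squaring:** I pushed the rack sideways with the half-open fingers. That took it from 19 mm off centre and 5° askew to about 1 mm and 0.3°.
- **Pushing home:** I pushed it from behind down the lane until it met the stop, with about 19 N on the tool at the end. The last camera fit gave centre x 119.5 mm, y 0.3 mm and yaw 0.1° in the lane frame, where home is x 120. That fit's worst point was 0.8 px off.
- **Rails:** The gaps looked even on both sides in the pictures taken on the way and at the end. No side force showed in the readings.
- **Button:** My first touch was about 5 mm off centre and pressed it only lightly (about 3 N), with the rack already home. I lifted, re-centred and pressed until it bottomed out hard at 27 N. The full travel is inferred from that force and the height, as the button's joint cannot be read.
- **Final picture:** The rack is at the stop, the button is back out, the other things look unmoved, and the robot is clear and still.

The top camera was blocked by the arm during part of both pushes, so I checked the rack's pose after the sideways push, partway down the lane and again at the end. No check failed or disagreed.

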